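Hold the checker feeder's gate open at its mark

TASK

First raise the flip-up count display beside the feeder to 60 degrees from shut and leave it standing there. Then pull the funnel's spring-return gate out by its black knob until its white bar is level with the red line, so that the two checkers drop into the wooden bin, and finish still holding the gate at that line: do not let go. Leave the stack of white checkers, the red checker, the brass corner cap and the dice on the counter where they are.

Things in the scene. Friction and masses are not known exactly. Their poses are not given: they have to be found in the camera images.
- feeder: fixed feeder: tin funnel on two posts over a wooden bin, with a level track of two steel rails (tops 160 mm above the counter, outer width 82 mm, from x = -90 to 170 mm). Origin: on the counter straight below the knob of the shut gate. x runs along the track to the funnel, whose axis is at x = 200 mm (mouth 160 mm across, rim 255 mm up); y left, z up. The gate is pulled out along -x
- gate: spring-return gate: brass strip 50 mm wide between the rails, top 155 mm above the counter, with an upright black cylindrical knob, 20 mm in diameter, 50 mm tall. Origin: the knob's foot on the strip's top; axes as the feeder's. A spring pulls it shut with 4 N at the start, rising 1 N per 10 mm; stroke 80 mm to the end stop. Let go, it springs shut
- knob_mid (a point): on the axis of the gate's black knob, 30 mm above the strip and 20 mm below the knob's top; moves with the gate; axes as the feeder's
- pointer (a point): left tip of the white cross bar (6 mm wide along the track, 49 mm across, 7 mm high; this point is on its centre line) on the gate strip, 80 mm behind the knob towards the funnel, 29 mm left of the centre line; moves with the gate
- mark (a point): inner end of the red line, a bar 6 mm wide along the track, 26 mm across, 3 mm high, fixed on top of the left rail; point on its centre line, axes as the feeder's. The gate is at the mark when the white bar and red line are level with each other along the track. With the gate shut the red line is 44 to 64 mm further along -x than the white bar
- bin_floor (a point): centre of the floor of the wooden bin (170 x 150 mm, 85 mm high, wall 8 mm) under the funnel
- feed0: lower of the two red walnut checkers lying flat in the funnel's throat on the gate; checker, a flat disc 36 mm in diameter and 9 mm thick; origin: centre of its underside. They drop into the bin when the gate is out at the mark
- feed1: upper of the two red walnut checkers in the funnel; checker, a flat disc 36 mm in diameter and 9 mm thick; origin: centre of its underside
- display_base: fixed grey base (105 x 140 mm, 44 mm high) of the flip-up count display. Origin: on the counter, straight below the lug of the shut screen; the base spans x = 34 to 139 mm; x points from the lug to the hinge, y along the hinge, z up
- screen_hinge (a point): middle of the screen's hinge axis (which runs along the base's y), at the far edge of the base, 52 mm above the counter
- lug (a point): centre of the screen's orange grip lug: cylinder 20 mm in diameter, 16 mm long, lying along the hinge direction, 124 mm from the hinge axis, on a neck 8 mm wide that sets it 34 mm ahead of the middle of the screen's front edge. It moves on an arc about the hinge; pinched on its two flat ends it can pivot between the fingers
- screen (a joint): angle in rad of the black screen (130 mm wide, 90 mm from hinge to front edge, 10 mm thick): 0 = shut and level, 1.047 = raised 60 degrees, 1.75 = end stop. Starts at 0 to 0.35. Raising lifts the lug up and over towards the hinge. The hinge is stiff (0.2 N m, some 2 N at the lug) and stays where it is left
- white0: bystander: ivory-white checker number 1 from the bottom of a stack of six; checker, a flat disc 36 mm in diameter and 9 mm thick; origin: centre of its underside
- white1: bystander: ivory-white checker number 2 from the bottom of a stack of six; checker, a flat disc 36 mm in diameter and 9 mm thick; origin: centre of its underside
- white2: bystander: ivory-white checker number 3 from the bottom of a stack of six; checker, a flat disc 36 mm in diameter and 9 mm thick; origin: centre of its underside
- white3: bystander: ivory-white checker number 4 from the bottom of a stack of six; checker, a flat disc 36 mm in diameter and 9 mm thick; origin: centre of its underside
- white4: bystander: ivory-white checker number 5 from the bottom of a stack of six; checker, a flat disc 36 mm in diameter and 9 mm thick; origin: centre of its underside
- white5: bystander: ivory-white checker number 6 from the bottom of a stack of six; checker, a flat disc 36 mm in diameter and 9 mm thick; origin: centre of its underside
- red_checker: bystander: red walnut checker, a flat disc 36 mm in diameter and 9 mm thick; origin: centre of its underside
- corner_cap: bystander: brass corner cap, 30 x 30 x 16 mm; origin: centre of its underside
- die0: bystander: pale bone die, 16 mm cube; origin: centre of its underside
- die1: bystander: pale bone die, 16 mm cube; origin: centre of its underside
Things that resemble listed ones, but are neither listed nor needed, are in the scene too. Of the things that look like the display_base, the largest one is meant.

How it is judged:
On the way, in this order (a step that is already met when the one before it is completed fails the run):
1. the display's screen stands at about 60 degrees, let go (value of joint screen between 0.873 and 1.222 rad and contact force between the fingers and display_base below 0.3 N), for 0.3 s.
2. the gate is held out at the red line and both checkers are in the bin (x of pointer in the frame of mark between -0.006 and 0.006 m and contact force between the fingers and gate above 2 N and height (world z) of each of feed0, feed1 below 0.06 m and horizontal distance between each of feed0, feed1 and bin_floor below 0.1 m), for 0.5 s.
At the end, for the whole second after the job is handed in: The fingers hold the gate (over 2 N) with its white bar within 6 mm of the red line along the track, both funnel checkers lie in the bin, and the screen stands at 50 to 70 degrees (0.873 to 1.222 rad) (all of step 2 and value of joint screen between 0.873 and 1.222 rad); the arm keeps its last pose, push and grip.
It fails at once if a bystander is moved by more than 20 mm (distance of any of white0, white1, white2, white3, white4, white5, red_checker, corner_cap, die0, die1 from where it was at the start of the episode above 0.02 m).
It also fails if it takes over 53 s, if anything falls off the work surface, if the arm or the gripper's body presses on something with over 40 N, if the wrist force passes 120 N, or if a joint passes its speed limit or range.

ROBOT

A 6-joint arm with a two-finger parallel gripper is mounted at the origin on the work surface. World frame = base frame: x ahead of the robot, y to its left, z up, the work surface at z = 0. Lengths are in m, angles in rad, forces in N, time in s.
With the tool pointing down it reaches from about 0.425 to 0.95 m from the base axis. Payload 3.5 kg.
Tool frame: the origin (TCP) lies midway between the tips of the shut fingers; the grasp point (between the pads) lies 19 mm behind it; z points along the fingers, y is the direction in which the jaws open and shut (so a half turn about z gives the same grasp; the last joint's range is limited). The gripper opens to 85 mm and grips with 20 to 120 N. Pads are 22 mm wide; open, the fingers measure 114 mm over their backs; the gripper's body (76 mm by 85 mm) begins 54 mm behind the grasp point. The pads swing forward as they close: fully open they stand 13 mm farther back than shut.
Start: joints at [1.103, 0.286, 1.577, -0, 1.279, -0.15], TCP at [0.211, 0.641, 0.231] pointing down, gripper open.
Joint ranges: [-2.77, 2.77], [-0.9, 2.22], [0.21, 2.48], [-1.53, 4.67], [0.24, 2.81], [-2.84, 2.84]. Speed limits (rad/s): [2.79, 2.79, 3.14, 3.14, 3.14, 3.14].

INTERFACE

Orientations are given as a unit quaternion [x, y, z, w].
In Python, from plant import * gives the robot as it stands.
- The arm moves only by the shell command python3 -m jog 'ROWS' [FORCE]. ROWS is a JSON object of lists of equal length, an entry for each row: "travel": the shift along the world's x, y, z in mm, a list of three; "dr": the turn, a rotation vector about the world's x, y, z in degrees, a list of three; "jaw": the closure in counts, from 0 (fully open) to 255 (shut). In form: {"travel": [[x, y, z], ...], "dr": [[wx, wy, wz], ...], "jaw": [jaw, ...]}. A call has 1 to 5 rows; each row shifts and turns the commanded pose from where the row before left it; what a row does not reach is not made up. A row lasts 1/12 s, in which the tool goes at most 41.7 mm and 7.16 degrees, less where a joint would pass 70% of its speed; a pose out of reach is approached as far as the arm can. A call is refused whole if a number of a shift passes 41.7 or a number of a turn 7.16, either way. A call with a gripper value outside its range is refused whole. The fingers move at their own pace and stop on an object; FORCE is the grip in N (left out, the last holds). Time passes only in rows, so rows that do not move let the fingers close. It gives the time, the measured TCP pose, the force and the opening at its end, in the units of the state.
- get_state(): the state, without advancing time (a new reading comes with each control period).
- read_camera(name): name is "scene" or "top" or "wrist"; returns the picture (420x560x3 uint8, red, green, blue); there is no depth.
- camera_info(name): a dict with "K" (3x3 intrinsics, pixels), "R" (3x3) and "t" (3): a world point X has camera coordinates R X + t; the wrist camera has in their place "mount" (4x4, takes a point from camera to tool coordinates, whose origin is the TCP and whose axes are the flange's). Camera axes: x right, y down, z forward; pixel columns grow to the right and rows downward; lengths in m; the calibration is good to about 2 mm. A picture is of the moment at which its call begins: read the wrist's pose just before it. camera_info takes no time and is no camera call.
- sign_off(): hands the job in, once; it reports no verdict.
The state is a dict: "time": time; "qpos": joint angles; "dq": joint speeds; "joint_efforts": joint torques, N m; "eef_pos": TCP position; "tcp_rot": TCP orientation; "contact_force": force on the tool from outside, world axes, zero at the start; "wrist_torque": the same for the moment, N m; "opening": opening from 0.0 (shut) to 1.0 (fully open).
Only numpy, scipy, OpenCV 4.12 (cv2) and the standard library are available. Lean on these libraries where they do the work, as an engineer would, in place of code of your own. Each camera call takes 0.05 s, during which the arm holds its last target. There are 200 camera calls.

## Working session

There is one attempt and no reset: what is moved stays moved. The work goes in short steps, Python scripts to look and compute and a shell command to move; the robot and the scene stay as the last step left them, time stands still between calls to the robot, and variables do not carry over. Pictures are saved under pics/ and viewed, about 8 in all and at most 12, crops included, and the job is handed in when it is done.

```bash
mkdir -p pics
python3 - <<'E'
from plant import *
import cv2,numpy as np
print(get_state())
for n in("scene","top"):
    im=read_camera(n);cv2.imwrite(f"pics/{n}0.png",im[:,:,::-1]);c=camera_info(n);print(n,{k:np.round(v,4).tolist() for k,v in c.items() if k in"KRt"})
a=[cv2.imread(f"pics/{n}0.png") for n in("scene","top")]
for n,i in zip(("s","t"),a): cv2.imwrite(f"pics/{n}.png",cv2.resize(i,(800,600),interpolation=cv2.INTER_CUBIC))
print(camera_info("wrist"))
E
```

```text
{'time': 0.0, 'qpos': array([ 1.10299352e+00,  2.87188588e-01,  1.57817781e+00, -1.66624775e-07,
        1.27860773e+00, -1.49998838e-01]), 'dq': array([-0.00157678,  0.00084636,  0.00057569, -0.00070865,  0.0003851 ,
       -0.00156587]), 'joint_efforts': array([ 1.42135883e-03, -4.05988491e+01, -2.92627680e+01, -6.36132836e-05,
        5.93276738e-03, -1.69068908e-06]), 'eef_pos': array([0.21059531, 0.64061288, 0.22993146]), 'tcp_rot': array([ 1.58233986e-01,  9.87400926e-01, -1.13440201e-03, -3.61922083e-04]), 'contact_force': array([ 0.26166015,  0.28939535, -0.84414596]), 'wrist_torque': array([ 0.00800271,  0.00810465, -0.05456189]), 'opening': 0.9962478722401223}
scene {'K': [[422.7297, 0.0, 276.8422], [0.0, 422.7297, 213.3338], [0.0, 0.0, 1.0]], 'R': [[0.8776, 0.4791, -0.0167], [0.2853, -0.55, -0.7849], [-0.3852, 0.6841, -0.6194]], 't': [-0.4854, -0.0826, 1.307]}
top {'K': [[419.2039, 0.0, 276.473], [0.0, 419.2039, 212.0149], [0.0, 0.0, 1.0]], 'R': [[0.0298, -0.9994, 0.018], [-0.9909, -0.0319, -0.1307], [0.1311, -0.0139, -0.9913]], 't': [-0.0332, 0.5875, 1.213]}
{'K': array([[326.86121835,   0.        , 281.52277395],
       [  0.        , 326.86121835, 206.82003024],
       [  0.        ,   0.        ,   1.        ]]), 'mount': array([[-4.40722943e-04, -9.49187006e-01, -3.14712304e-01,
         8.06173017e-02],
       [ 9.99999897e-01, -4.51398704e-04, -3.89597513e-05,
         7.18464177e-04],
       [-1.05080637e-04, -3.14712289e-01,  9.49187107e-01,
        -1.42621914e-01],
       [ 0.00000000e+00,  0.00000000e+00,  0.00000000e+00,
         1.00000000e+00]])}
```

View pics/s.png

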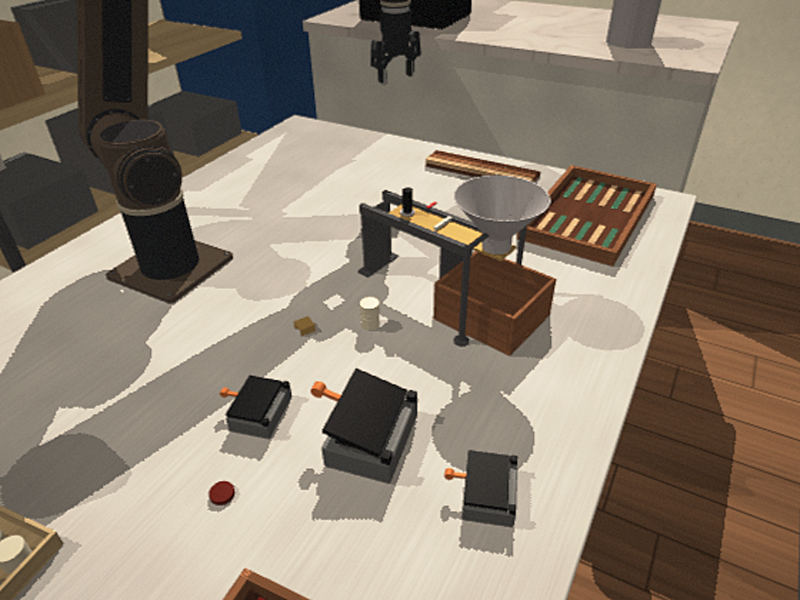

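View pics/t.png

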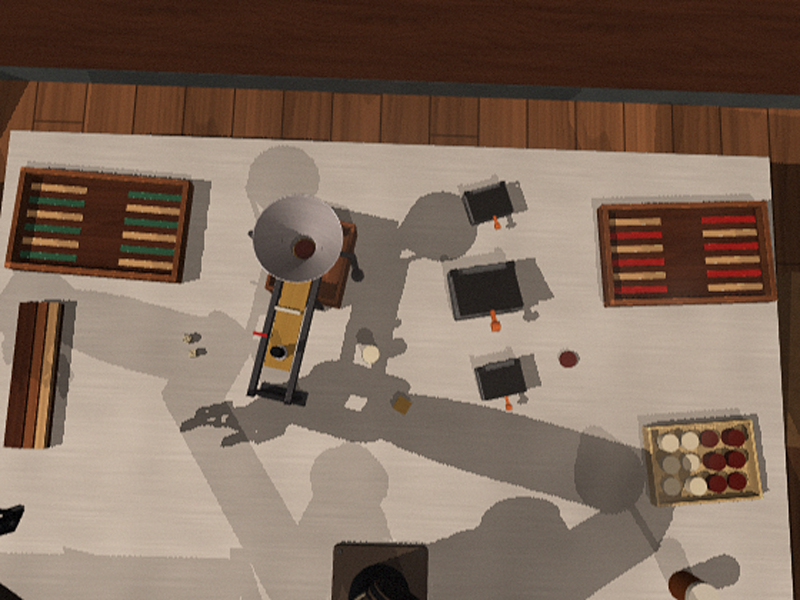

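The scene view shows three displays. The largest is in the middle, with its lug near (318,388) in scene and (496,324) in top. The feeder knob is near (408,195) and (278,351). I'll enlarge these for pixel reading.

Run:
```python
import cv2,numpy as np
s=cv2.imread("pics/scene0.png");t=cv2.imread("pics/top0.png")
def c(i,x,y):
    p=cv2.resize(i[y:y+75,x:x+100],(400,300),interpolation=cv2.INTER_CUBIC)
    for k in range(0,100,10):
        cv2.line(p,(4*k,0),(4*k,6 if k%50 else 14),(255,0,255),1)
        if k<75: cv2.line(p,(0,4*k),(6 if k%50 else 14,4*k),(255,0,255),1)
    return p
cv2.imwrite("pics/c1.png",np.vstack([np.hstack([c(s,250,125),c(s,205,255)]),np.hstack([c(t,160,200),c(t,305,170)])]))
```

```text
(no output)
```

View pics/c1.png

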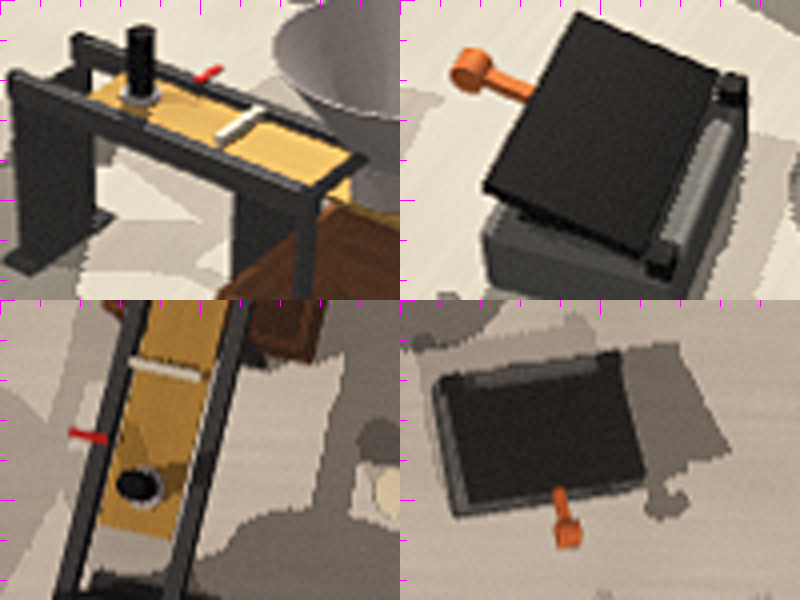

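```bash
cat > h.py <<'E'
import numpy as np, cv2
from plant import *
C={n:camera_info(n) for n in("scene","top")}
def tri(s,t):
    P=[C[n]["K"]@np.c_[C[n]["R"],C[n]["t"]] for n in("scene","top")]
    X=cv2.triangulatePoints(P[0],P[1],np.array(s,float),np.array(t,float))[:,0];X=X[:3]/X[3]
    e=[np.round((q:=p@np.r_[X,1])[:2]/q[2]-u,1) for p,u in zip(P,(s,t))]
    return X,e
def onz(n,u,z):
    c=C[n];d=c["R"].T@np.linalg.solve(c["K"],[u[0],u[1],1]);o=-c["R"].T@c["t"]
    return o+d*(z-o[2])/d[2]
E
python3 - <<'E'
from h import *
np.set_printoptions(precision=4,suppress=True)
for n,s,t,z in [("knobtop",(285.2,132.5),(193.8,246.5),.205),("wl",(315.5,152.5),(192.75,215.75),.162),("wr",(305,159.5),(210.25,219.25),.162),
 ("ri",(299.5,145),(186.75,234.5),.163),("ro",(305.5,142.2),(177.5,233.25),.163),("lug",(222.5,272.5),(346.75,228.75),.08),("hL",(288.5,276.25),(317.5,190.5),.06),("hR",(270,320),(357,184.5),.06)]:
    print(n,*tri(s,t),onz("scene",s,z),onz("top",t,z))
print("stack",onz("top",(370*.7,354*.7),.054))
E
```

```text
knobtop [0.4728 0.1967 0.2044] [array([-0.8,  0.1]), array([-0.4, -0.7])] [0.4749 0.1972 0.205 ] [0.4709 0.1954 0.205 ]
wl [0.5569 0.2123 0.1571] [array([-0.7,  0.1]), array([-0.3, -0.6])] [0.5616 0.206  0.162 ] [0.5547 0.2105 0.162 ]
wr [0.5486 0.1647 0.1586] [array([-0.6,  0.1]), array([-0.3, -0.6])] [0.5522 0.1608 0.162 ] [0.5468 0.1633 0.162 ]
ri [0.5045 0.224  0.1613] [array([-0.2,  0. ]), array([-0.1, -0.2])] [0.5063 0.2216 0.163 ] [0.5039 0.2234 0.163 ]
ro [0.5087 0.2503 0.1578] [array([-0.7,  0.1]), array([-0.4, -0.7])] [0.5141 0.2433 0.163 ] [0.5065 0.248  0.163 ]
lug [ 0.5409 -0.2172  0.0834] [array([-0.3,  0. ]), array([-0.1, -0.2])] [ 0.5393 -0.2143  0.08  ] [ 0.5408 -0.2183  0.08  ]
hL [ 0.656  -0.1348  0.0511] [array([-0.4,  0.1]), array([-0.1, -0.2])] [ 0.6604 -0.1417  0.06  ] [ 0.6536 -0.1342  0.06  ]
hR [ 0.6776 -0.2541  0.0485] [array([ 0.2, -0. ]), array([0.1, 0.1])] [ 0.6819 -0.2618  0.06  ] [ 0.6756 -0.2514  0.06  ]
stack [0.4795 0.033  0.054 ]
```

The triangulation fits the given geometry. The lug is at about (0.541, -0.217, 0.083) with display yaw about +10.3°. The knob is at (0.473, 0.197) with feeder yaw about -9.3°, and the pull is about 54 mm. Now I'll move towards the lug.

```bash
R='{"travel":[[20,-32,6],[20,-32,6],[20,-32,6],[20,-32,6],[20,-32,6]],"dr":[[0,0,2.4],[0,0,2.4],[0,0,2.4],[0,0,2.4],[0,0,2.4]],"jaw":[0,0,0,0,0]}'; true
python3 -m jog '{"travel":[[20,-32,6],[20,-32,6],[20,-32,6],[20,-32,6],[20,-32,6]],"dr":[[0,0,2.4],[0,0,2.4],[0,0,2.4],[0,0,2.4],[0,0,2.4]],"jaw":[0,0,0,0,0]}' 40
python3 -m jog '{"travel":[[20,-32,6],[20,-32,6],[20,-32,6],[20,-32,6],[20,-32,6]],"dr":[[0,0,2.4],[0,0,2.4],[0,0,2.4],[0,0,2.4],[0,0,2.4]],"jaw":[0,0,0,0,0]}'
python3 -m jog '{"travel":[[20,-32,6],[20,-32,6],[10,-38,0],[10,-38,0],[10,-38,0]],"dr":[[0,0,2.4],[0,0,2.4],[0,0,0],[0,0,0],[0,0,0]],"jaw":[0,0,0,0,0]}'
python3 -m jog '{"travel":[[10,-38,0],[10,-38,0],[10,-38,0],[10,-38,-10],[10,-38,-10]],"dr":[[0,0,0],[0,0,0],[0,0,0],[0,0,0],[0,0,0]],"jaw":[0,0,0,0,0]}'
```

```text
time: 0.52
eef_pos: [0.3112, 0.4795, 0.2609]
tcp_rot: [0.053, 0.999, -0.0, -0.0]
contact_force: [0.0, 0.4, -0.1]
opening: 1.0
time: 0.93
eef_pos: [0.4112, 0.3194, 0.2912]
tcp_rot: [-0.052, 0.999, -0.0, -0.0]
contact_force: [-0.2, 0.5, 1.4]
opening: 1.001
time: 1.35
eef_pos: [0.4809, 0.1414, 0.303]
tcp_rot: [-0.092, 0.996, 0.0, -0.0]
contact_force: [0.2, 0.9, 0.5]
opening: 1.002
time: 1.77
eef_pos: [0.5312, -0.0488, 0.2836]
tcp_rot: [-0.092, 0.996, -0.0, 0.001]
contact_force: [0.1, 0.0, -0.4]
opening: 1.001
```

```bash
python3 -m jog '{"travel":[[2,-34,-18],[2,-34,-26],[2,-34,-26],[2,-34,-26],[2,-32,-27]],"dr":[[0,0,0],[0,0,0],[0,0,0],[0,0,0],[0,0,0]],"jaw":[0,0,0,0,0]}'
python3 -m jog '{"travel":[[0,0,0],[0,0,0]],"dr":[[0,0,0],[0,0,0]],"jaw":[0,0]}'
python3 - <<'E'
from h import *
s=get_state();im=read_camera("wrist");cv2.imwrite("pics/w1.png",im[:,:,::-1])
from scipy.spatial.transform import Rotation as Ro
c=camera_info("wrist");M=np.array(c["mount"]);R=Ro.from_quat(s["tcp_rot"]).as_matrix();p=s["eef_pos"]
print(p)
def pr(X):
    q=np.linalg.inv(M)@np.r_[R.T@(np.array(X)-p),1];q=c["K"]@q[:3];return q[:2]/q[2]
y=np.array([-.18,.984,0])
L=np.array([.5409,-.2172,.0834]);print(pr(L),pr(L+.008*y),pr(L-.008*y),pr(L+[0,0,.01]))
E
```

```text
time: 2.18
eef_pos: [0.5404, -0.2135, 0.1614]
tcp_rot: [-0.092, 0.996, -0.0, 0.0]
contact_force: [0.6, -1.0, 1.0]
opening: 1.002
time: 2.35
eef_pos: [0.539, -0.2125, 0.1595]
tcp_rot: [-0.091, 0.996, 0.002, -0.002]
contact_force: [-0.7, 0.2, 0.9]
opening: 1.0
[ 0.53898463 -0.21246913  0.1594761 ]
[273.36424273 218.99845715] [284.57759365 218.98640316] [262.14763169 219.01051464] [273.08064007 224.05206401]
```

View pics/w1.png

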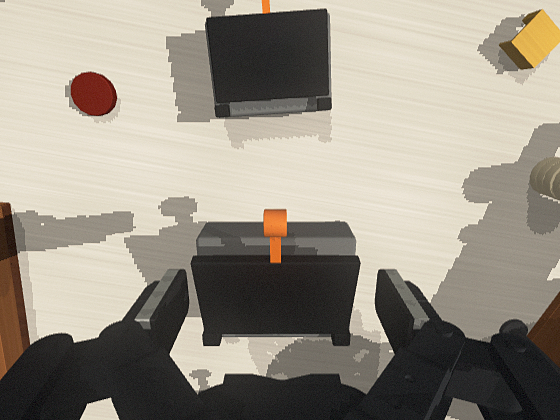

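```bash
python3 -m jog '{"travel":[[1,-2,-25],[1,-2,-25],[1,0,-25],[0,0,-20],[0,0,0]],"dr":[[0,0,0],[0,0,0],[0,0,0],[0,0,0],[0,0,0]],"jaw":[0,0,0,0,0]}'
python3 -m jog '{"travel":[[0,0,0],[0,0,0],[0,0,0],[0,0,0],[0,0,0]],"dr":[[0,0,0],[0,0,0],[0,0,0],[0,0,0],[0,0,0]],"jaw":[150,255,255,255,255]}' 30
python3 -m jog '{"travel":[[0,0,0],[0,0,0],[0,0,0],[0,0,0]],"dr":[[0,0,0],[0,0,0],[0,0,0],[0,0,0]],"jaw":[255,255,255,255]}'
python3 - <<'E'
from h import *
im=read_camera("wrist");s=read_camera("scene")[220:320,190:323]
cv2.imwrite("pics/w2.png",np.hstack([im,cv2.resize(s,(240,420))])[:,:,::-1]);print(get_state()["contact_force"])
E
```

```text
time: 2.82
eef_pos: [0.5418, -0.2131, 0.0646]
tcp_rot: [-0.093, 0.996, 0.002, -0.002]
contact_force: [-1.4, 0.3, -0.7]
opening: 1.005
time: 3.23
eef_pos: [0.5446, -0.2162, 0.0693]
tcp_rot: [-0.092, 0.996, -0.001, 0.001]
contact_force: [0.2, 0.2, 0.5]
opening: 0.297
time: 3.57
eef_pos: [0.5441, -0.2161, 0.0682]
tcp_rot: [-0.092, 0.996, -0.0, 0.0]
contact_force: [-0.0, 0.7, 2.7]
opening: 0.178
[0.15449552 0.32096209 2.68308799]
```

View pics/w2.png

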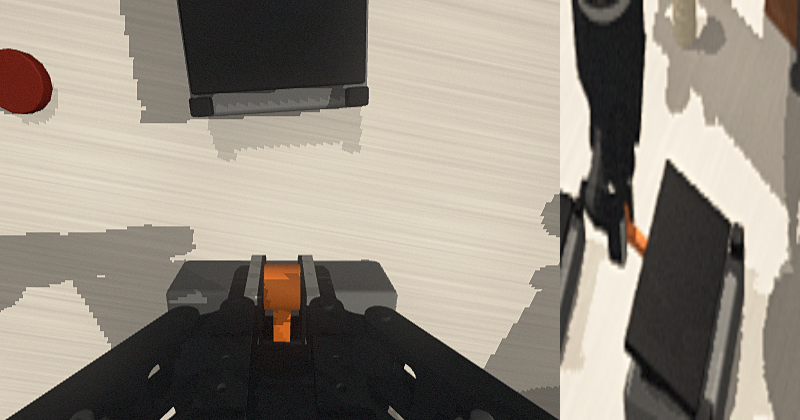

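The lug is pinched on its flat ends between the pads. Next I raise it along the arc.

```bash
python3 -m jog '{"travel":[[2.9,0.5,9.4],[3.5,0.6,9.2],[4.2,0.8,8.8],[4.9,0.9,8.4],[5.6,1.0,8.2]],"dr":[[0,0,0],[0,0,0],[0,0,0],[0,0,0],[0,0,0]],"jaw":[255,255,255,255,255]}'
python3 -m jog '{"travel":[[6.2,1.1,7.5],[6.8,1.2,7.1],[7.2,1.3,6.4],[7.8,1.4,5.9],[8.3,1.5,5.3]],"dr":[[0,0,0],[0,0,0],[0,0,0],[0,0,0],[0,0,0]],"jaw":[255,255,255,255,255]}'
python3 -m jog '{"travel":[[0,0,0],[0,0,0],[0,0,0]],"dr":[[0,0,0],[0,0,0],[0,0,0]],"jaw":[255,255,255]}'
python3 - <<'E'
from h import *
s=read_camera("scene");cv2.imwrite("pics/s3.png",np.hstack([cv2.resize(s[200:350,180:330],(600,600),interpolation=2)])[:,:,::-1])
E
```

```text
time: 4.08
eef_pos: [0.5648, -0.2121, 0.1117]
tcp_rot: [-0.092, 0.996, -0.0, -0.001]
contact_force: [3.1, -3.7, -8.0]
opening: 0.181
time: 4.5
eef_pos: [0.6012, -0.2055, 0.1442]
tcp_rot: [-0.092, 0.996, 0.0, -0.001]
contact_force: [-1.0, -4.9, -7.1]
opening: 0.178
time: 4.75
eef_pos: [0.6022, -0.2054, 0.1448]
tcp_rot: [-0.092, 0.996, -0.0, 0.001]
contact_force: [3.0, -3.0, -2.2]
opening: 0.178
```

View pics/s3.png

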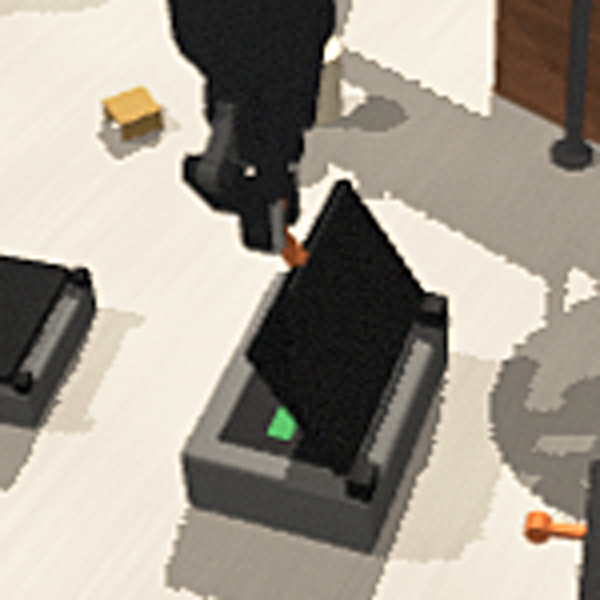

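Chord geometry gives an end angle of about 1.06 rad. I'll release, retreat upward and check the angle in the picture.

```bash
python3 -m jog '{"travel":[[0,0,0],[0,0,0],[0,0,0],[0,0,0],[0,0,0]],"dr":[[0,0,0],[0,0,0],[0,0,0],[0,0,0],[0,0,0]],"jaw":[0,0,0,0,0]}'
python3 -m jog '{"travel":[[-3,0,10],[-5,0,35],[-5,0,35],[-20,15,30],[-20,20,30]],"dr":[[0,0,0],[0,0,0],[0,0,-4],[0,0,-4],[0,0,-4]],"jaw":[0,0,0,0,0]}'
python3 -m jog '{"travel":[[-10,38,0],[-10,38,0],[-5,38,0],[-5,38,0],[-5,38,0]],"dr":[[0,0,-2],[0,0,-2],[0,0,-2],[0,0,-1],[0,0,-1]],"jaw":[0,0,0,0,0]}'
python3 - <<'E'
from h import *
s=read_camera("scene");t=read_camera("top")
cv2.imwrite("pics/s4.png",np.hstack([cv2.resize(s[225:345,190:290],(400,480),interpolation=2),cv2.resize(t[140:260,300:400],(400,480),interpolation=2)])[:,:,::-1])
E
```

```text
time: 5.22
eef_pos: [0.601, -0.2053, 0.144]
tcp_rot: [-0.092, 0.996, 0.0, -0.0]
contact_force: [0.3, -0.5, -0.3]
opening: 0.876
time: 5.63
eef_pos: [0.5476, -0.1712, 0.2864]
tcp_rot: [0.015, 1.0, -0.0, 0.001]
contact_force: [0.8, -0.1, 1.0]
opening: 1.003
time: 6.05
eef_pos: [0.5123, 0.0211, 0.2851]
tcp_rot: [0.083, 0.997, 0.0, 0.001]
contact_force: [0.7, -0.6, 0.0]
opening: 0.997
```

View pics/s4.png

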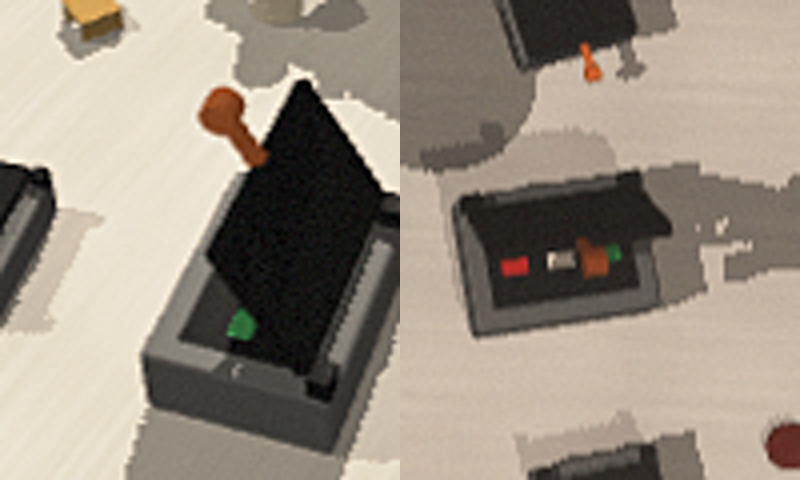

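```bash
python3 - <<'E'
from h import *
X,e=tri((245.2,252.5),(348.7,205.5));print(X,e,"angle",np.arcsin((X[2]-.052)/.124), "from start move",X-[.5409,-.2172,.0834])
E
python3 -m jog '{"travel":[[-8,36,-5],[-8,36,-5],[-8,36,-5],[-8,36,-5],[-8,31,-5]],"dr":[[0,0,0],[0,0,0],[0,0,0],[0,0,0],[0,0,0]],"jaw":[0,0,0,0,0]}'
python3 -m jog '{"travel":[[0,0,0],[0,0,0]],"dr":[[0,0,0],[0,0,0]],"jaw":[0,0]}'
python3 - <<'E'
from h import *
s=get_state();im=read_camera("wrist");cv2.imwrite("pics/w5.png",im[:,:,::-1])
from scipy.spatial.transform import Rotation as Ro
c=camera_info("wrist");M=np.array(c["mount"]);R=Ro.from_quat(s["tcp_rot"]).as_matrix();p=s["eef_pos"]
print(p,R[:,1])
def pr(X):
    q=np.linalg.inv(M)@np.r_[R.T@(np.array(X)-p),1];q=c["K"]@q[:3];return q[:2]/q[2]
L=np.array([.4728,.1967,.205]);print(pr(L),pr(L-[0,0,.05]),pr(L+[.005,0,0]),pr(L+[0,.005,0]))
E
```

```text
[ 0.59729766 -0.20800867  0.15887183] [array([-0.5,  0. ]), array([-0.2, -0.3])] angle 1.0389448297715516 from start move [0.05639766 0.00919133 0.07547183]
time: 6.57
eef_pos: [0.4728, 0.1956, 0.2595]
tcp_rot: [0.082, 0.997, 0.0, 0.001]
contact_force: [0.0, 0.3, 0.3]
opening: 1.003
time: 6.73
eef_pos: [0.4727, 0.1951, 0.259]
tcp_rot: [0.081, 0.997, -0.0, -0.0]
contact_force: [0.1, 0.4, 0.8]
opening: 1.0
[0.47271046 0.19510193 0.25901402] [ 1.60662887e-01  9.87009146e-01 -6.18368071e-04]
[283.01476315 228.9869365 ] [282.77544201 205.1017521 ] [284.23720822 235.99757201] [290.63670802 227.83439829]
```

View pics/w5.png

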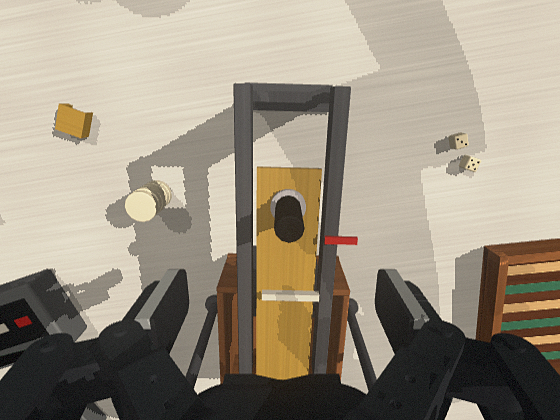

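```bash
python3 - <<'E'
from h import *
from scipy.spatial.transform import Rotation as Ro
s=get_state();c=camera_info("wrist");M=np.array(c["mount"]);R=Ro.from_quat(s["tcp_rot"]).as_matrix();p=s["eef_pos"]
def oz(u,z):
    d=R@M[:3,:3]@np.linalg.solve(c["K"],[*u,1]);o=p+R@M[:3,3];return o+d*(z-o[2])/d[2]
w=oz((318,297),.162);r=oz((326,240.5),.163);x=np.array([.9865,-.1635,0]);print(w,r,(w-r)@x,oz((289,228),.205))
E
python3 -m jog '{"travel":[[0,2,-20],[0,2,-20],[0,0,-20],[0,0,-20],[0,0,-9]],"dr":[[0,0,0],[0,0,0],[0,0,0],[0,0,0],[0,0,0]],"jaw":[0,0,0,0,0]}' 60
python3 -m jog '{"travel":[[0,0,0],[0,0,0],[0,0,0],[0,0,0],[0,0,0]],"dr":[[0,0,0],[0,0,0],[0,0,0],[0,0,0],[0,0,0]],"jaw":[150,255,255,255,255]}'
python3 -m jog '{"travel":[[0,0,0],[0,0,0],[0,0,0],[0,0,0]],"dr":[[0,0,0],[0,0,0],[0,0,0],[0,0,0]],"jaw":[255,255,255,255]}'
```

```text
[0.55733812 0.21241641 0.162     ] [0.50583609 0.22539068 0.163     ] 0.05292804459944059 [0.47345222 0.19973373 0.205     ]
time: 7.2
eef_pos: [0.4725, 0.1965, 0.1675]
tcp_rot: [0.083, 0.997, -0.001, -0.002]
contact_force: [0.4, -0.5, 0.5]
opening: 0.998
time: 7.62
eef_pos: [0.474, 0.1986, 0.1714]
tcp_rot: [0.082, 0.997, 0.0, 0.001]
contact_force: [0.5, 0.2, 0.6]
opening: 0.296
time: 7.95
eef_pos: [0.4742, 0.1997, 0.1715]
tcp_rot: [0.082, 0.997, 0.001, 0.002]
contact_force: [0.6, 4.5, 4.8]
opening: 0.218
```

Knob gripped. The two estimates of the pull are 52.9 and 53.6 mm, so I pull 53 mm.

```bash
python3 -m jog '{"travel":[[-5.2,0.9,0],[-5.2,0.9,0],[-5.2,0.9,0],[-5.2,0.9,0],[-5.2,0.9,0]],"dr":[[0,0,0],[0,0,0],[0,0,0],[0,0,0],[0,0,0]],"jaw":[255,255,255,255,255]}'
python3 -m jog '{"travel":[[-5.2,0.9,0],[-5.2,0.9,0],[-5.2,0.9,0],[-5.2,0.9,0],[-5.2,0.9,0]],"dr":[[0,0,0],[0,0,0],[0,0,0],[0,0,0],[0,0,0]],"jaw":[255,255,255,255,255]}'
python3 -m jog '{"travel":[[0,0,0],[0,0,0],[0,0,0],[0,0,0],[0,0,0]],"dr":[[0,0,0],[0,0,0],[0,0,0],[0,0,0],[0,0,0]],"jaw":[255,255,255,255,255]}'
python3 - <<'E'
from h import *
s=get_state();w=read_camera("wrist");a=read_camera("scene");t=read_camera("top")
f=lambda i:cv2.resize(i,(400,300),interpolation=2)
cv2.imwrite("pics/s6.png",np.vstack([np.hstack([f(w[150:360,140:420]),f(a[125:200,260:360])]),np.hstack([f(t[190:265,160:260]),f(a[160:250,290:410])])])[:,:,::-1])
E
```

```text
time: 8.37
eef_pos: [0.4501, 0.2043, 0.1715]
tcp_rot: [0.082, 0.997, 0.002, 0.005]
contact_force: [8.9, 6.5, -0.8]
opening: 0.217
time: 8.78
eef_pos: [0.4248, 0.2091, 0.1715]
tcp_rot: [0.082, 0.997, 0.003, 0.006]
contact_force: [11.4, 8.7, -2.9]
opening: 0.218
time: 9.2
eef_pos: [0.425, 0.2091, 0.1715]
tcp_rot: [0.082, 0.997, 0.003, 0.006]
contact_force: [11.3, 8.1, -2.4]
opening: 0.219
```

View pics/s6.png

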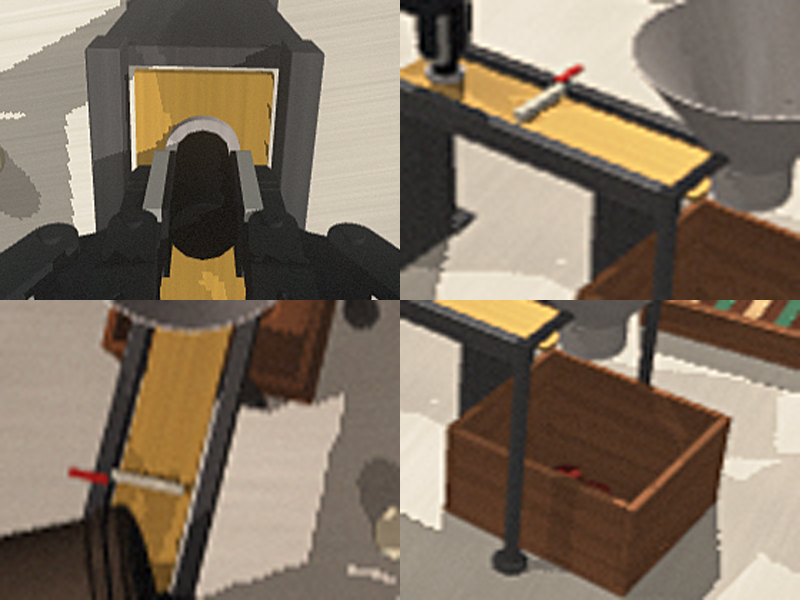

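The white bar sits about 3 mm short of the red line, and the TCP reading agrees (50 of 53 mm). The red checkers are visible in the bin. I'll pull a little more and check again.

```bash
python3 -m jog '{"travel":[[-1.6,0.2,0],[-1.6,0.2,0],[0,0,0],[0,0,0],[0,0,0]],"dr":[[0,0,0],[0,0,0],[0,0,0],[0,0,0],[0,0,0]],"jaw":[255,255,255,255,255]}'
python3 -m jog '{"travel":[[0,0,0],[0,0,0],[0,0,0],[0,0,0],[0,0,0]],"dr":[[0,0,0],[0,0,0],[0,0,0],[0,0,0],[0,0,0]],"jaw":[255,255,255,255,255]}'
python3 - <<'E'
from h import *
a=read_camera("scene");t=read_camera("top")
f=lambda i:cv2.resize(i,(400,300),interpolation=2)
cv2.imwrite("pics/s7.png",np.vstack([np.hstack([f(t[215:252,170:220]),f(a[135:172,280:330])]),np.hstack([f(a[210:345,180:360]),f(a[190:235,310:370])])])[:,:,::-1])
E
```

```text
time: 9.77
eef_pos: [0.4219, 0.2096, 0.1715]
tcp_rot: [0.082, 0.997, 0.003, 0.006]
contact_force: [11.6, 8.8, -3.1]
opening: 0.217
time: 10.18
eef_pos: [0.4219, 0.2096, 0.1715]
tcp_rot: [0.082, 0.997, 0.003, 0.006]
contact_force: [10.6, 9.0, -2.2]
opening: 0.217
```

View pics/s7.png

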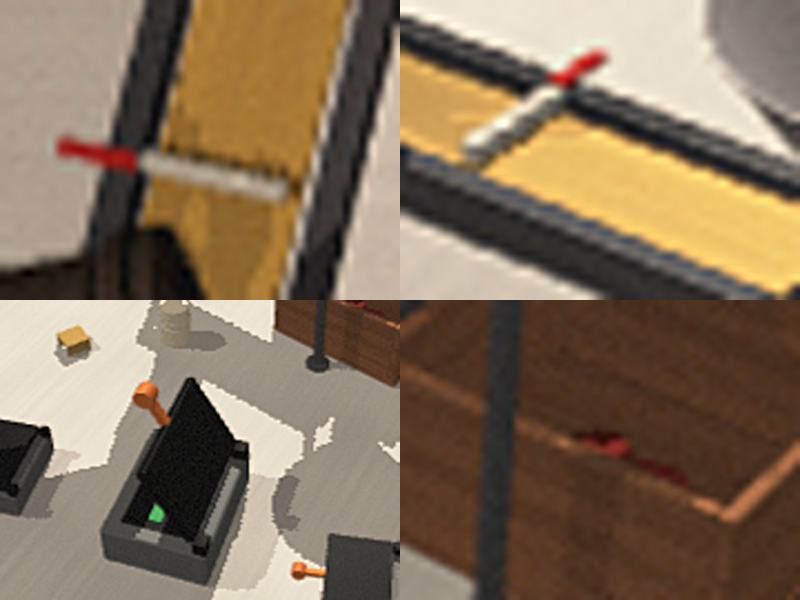

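Run:
```python
from h import *
for u in[(340.75,211),(350,216)]:
  for z in(.015,.03,.06): p=onz("scene",u,z);print(u,p,np.hypot(*(p[:2]-[.670,.166])))
```

```text
(340.75, 211) [0.65611453 0.18056562 0.015     ] 0.020123709106969777
(340.75, 211) [0.66228589 0.16211809 0.03      ] 0.008635783261304488
(340.75, 211) [0.67462862 0.12522301 0.06      ] 0.04103884359900334
(350, 216) [0.68665824 0.17148847 0.015     ] 0.017539105883315958
(350, 216) [0.69219472 0.15322961 0.03      ] 0.02560641406513689
(350, 216) [0.70326769 0.1167119  0.06      ] 0.05946474851182939
```

Both checkers lie near the centre of the bin floor, side by side and low. Bar and line are level, the screen stands, and the grip holds.

```bash
python3 -c "
from plant import *
sign_off()"
```

```text
the job is handed in; nothing more can be done
```

I handed the job in with the display raised and the gate held at the red line; sign-off gives no verdict. It took about 10.3 s of the allowed 53 s.

- **Display:** I pinched the screen's lug, raised it along its arc and let go. Triangulating the lug afterwards gave about 1.04 rad against the 1.047 target. The last picture shows the screen still standing.
- **Gate:** I gripped the knob and pulled. The first pull stopped about 3 mm short, because the arm gave slightly under the load, so I added 3.2 mm. In the last top and scene pictures the white bar and red line are level to about 1 mm. The fingers were still gripping the knob at the 60 N setting, with about 11 N of outside force along the track.
- **Checkers:** both are visible in the bin. If they lie on the floor, the pixel positions put them about 20 mm from its centre. The height could not be measured directly.
- **Bystanders:** nothing was touched on the way. The stack and brass cap look undisturbed in the last picture. I did not look at the red checker or the dice again at the end.
- **Disagreements:** the wrist camera put the knob 3–4 mm further left than the fixed cameras did, so I corrected for that before gripping. A sideways force of about 9 N stayed on the grip; I left it alone.

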